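# Brace the specimen stage and hold its jaws half open

### The job

On the lab bench, swing the fold-out leg of the low white specimen stage out by its upright peg until it clicks into its end stop, and let go of it. Then press the stage's spring paddle half-way down, so that it is level and the steel jaws stand about half open, and keep it pressed there: finish while still holding it down. Leave the jars, the dish and the cork block where they are.

Things in the scene. Friction and masses are not known exactly. Their poses are not given: they have to be found in the camera images.
- stage: White specimen stage, a box 110 (x) x 170 (y) x 32 (z) mm, fixed to the bench. Origin: centre of its underside, on the bench. In its own axes: the folding steel leg lies along its -x side (the long side towards the robot), the black spring paddle overhangs its +y end, two low steel jaws (tops 48 mm above the bench) stand over the round window near its middle. Two dark cheeks that carry the paddle stand at y = +40 mm, up to 63 mm above the bench. z is up; its yaw varies.
- leg_grip (a point): Centre of the top of the round upright aluminium peg at the leg's free end: peg 18 mm diameter, upright, from 16 to 85 mm above the bench, 90 mm from the leg's hinge axis. Moves with the leg. Pinch it from above or push it sideways.
- leg_hinge (a point): Point on the leg's vertical hinge axis, at stage (-68, +60) mm, 10 mm above the bench. A grey round housing 40 mm in diameter stands on it, from the leg up to 56 mm above the bench.
- leg (a joint): Angle of the leg, rad. 0 = folded, leg pointing along the stage's -y; it grows as the leg swings out, clockwise seen from above; 1.57 = seated end stop, leg pointing along the stage's -x. At the start the leg rests loosely between about 0.05 and 0.35. Let go half-way it falls back towards the folded side; past about 1.4 an over-centre catch in the housing drives it on into the end stop and keeps it there. Swinging it takes up to about 3 N at the peg.
- paddle_pad (a point): Centre of the top face of the black paddle's pad: 42 mm (stage x) x 46 mm (stage y), 8 mm thick, overhanging the stage's +y end at stage (0, +132) mm. Released, it stands about 78 mm above the bench and slopes up and away from the stage by 0.2 rad; half-way down it is level with its top 59 mm above the bench.
- paddle (a joint): Angle of the spring paddle, rad: 0 = released (up), 0.20 = half-way, level, 0.40 = fully down. The pad is 95 mm from its level hinge axis, which runs along the stage's x, at stage y = +40 mm and 55 mm high. Pressing the pad's middle down takes about 4 N to start, 8 N at half-way and 13 N fully down; it springs back when let go. It opens the jaws 0.4 mm per 0.01 rad: 8 mm at half-way, 16 mm at most.
- jar_large: Bystander: closed glass jar with green lid, 84 mm diameter, 125 mm high, standing off the stage's -y end. Origin: centre of its underside.
- jar_small: Bystander: closed glass jar with glass stopper, 68 mm diameter, 105 mm high, off the stage's -y end. Origin: centre of its underside.
- block: Bystander: cork block 45 x 35 x 20 mm with a beetle on a pin (to 50 mm high), off the stage's -y end. Origin: centre of its underside.
- dish: Bystander: clear shallow dish, 80 mm diameter, 14 mm high, on the stage's +x side. Origin: centre of its underside.

How it is judged:
By the outcome, as a careful person would: the job done as asked, in the order asked, and still so for the second after the job is handed in, while the arm keeps its last pose, push and grip.
It also fails if it takes over 40 s, if anything falls off the work surface, if the arm or the gripper's body presses on something with over 40 N, if the wrist force passes 120 N, or if a joint passes its speed limit or range.

### The arm

A 6-joint arm with a two-finger parallel gripper is mounted at the origin on the work surface. World frame = base frame: x ahead of the robot, y to its left, z up, the work surface at z = 0. Lengths are in m, angles in rad, forces in N, time in s.
With the tool pointing down it reaches from about 0.425 to 0.95 m from the base axis. Payload 3.5 kg.
Tool frame: the origin (TCP) lies on the centre line of the jaws, within the pads' length; the fingertips stand 25 mm ahead of it and the grasp point (between the pads) lies 6 mm ahead of it; y points along the fingers, z is the direction in which the jaws open and shut, and the axes are right-handed (so a half turn about y gives the same grasp; the last joint's range is limited). The gripper opens to 85 mm and grips with 20 to 120 N. Pads are 22 mm wide; open, the fingers measure 114 mm over their backs; the gripper's body (76 mm by 85 mm) begins 54 mm behind the grasp point. The pads swing forward as they close: fully open they stand 13 mm farther back than shut.
Start: joints at [-1.371, 0.286, 1.577, -0, 1.279, -0.15], TCP at [0.231, -0.634, 0.256] pointing down, gripper open.
Joint ranges: [-2.77, 2.77], [-0.9, 2.22], [0.21, 2.48], [-1.53, 4.67], [0.24, 2.81], [-2.84, 2.84]. Speed limits (rad/s): [2.79, 2.79, 3.14, 3.14, 3.14, 3.14].

### API

Orientations are given as a unit quaternion [x, y, z, w].
In Python, from plant import ctrl gives the robot as it stands.
- The arm moves only by the tool arm_command, never from a script. Its argument "steps" is a list of rows, each an object with "hand": the opening, from 0 (shut) to 1 (fully open); "travel": the shift along the tool's x, y, z in units of 0.3 m (1.0 is 0.3 m), a list of three; "rotation": the turn, a rotation vector about the tool's x, y, z in units of 30 degrees (1.0 is 30 degrees), a list of three. A call has 1 to 20 rows; each row shifts and turns the pose as measured when the row begins, along the tool's axes as they then stand; what a row does not reach is not made up. A row lasts 1/8 s, in which the tool goes at most 62.5 mm and 10.7 degrees, less where a joint would pass 70% of its speed; a pose out of reach is approached as far as the arm can. A call with a number of a shift or a turn outside -1 to 1 is refused whole. A call with a gripper value outside its range is refused whole. The fingers move at their own pace and stop on an object; "grip_force" is the grip in N (left out, the last holds). Time passes only in rows, so rows that do not move let the fingers close. It gives the time, the measured TCP pose, the force and the opening at its end, in the units of the state.
- ctrl.get_state(): the state, without advancing time (a new reading comes with each control period).
- ctrl.read_camera(name): name is "side" or "top" or "wrist"; returns (picture, depth): 400x640x3 uint8, blue, green, red; 400x640 float32, m along the optical axis (not along the pixel's ray), 0 where there is no reading.
- ctrl.camera_params(name): a dict with "fx", "fy", "cx", "cy" (pixels), "extrinsics" (4x4, takes a point from camera to world coordinates); the wrist camera has in their place "tool_from_camera" (4x4, takes a point from camera to tool coordinates, whose origin is the TCP and whose axes are the tool frame's). Camera axes: x right, y down, z forward; pixel columns grow to the right and rows downward; lengths in m; the calibration is good to about 2 mm. A picture is of the moment at which its call begins: read the wrist's pose just before it. camera_params takes no time and is no camera call.
- ctrl.sign_off(): hands the job in, once; it reports no verdict.
Trained networks look in the newest picture that a camera, given by its name, has taken for a name from the list of things; names that differ only in an ending like _2 or _b are one class to them, and where a whole thing is asked for, a point or a joint stands for the part that bears it (a point fixed in the world has none). Each returns a list of dicts, best first, with "score" (0 to 1); they miss things now and then, are a little off and sometimes report something else, mostly with a low value. They report only what shows in the picture. A call takes as long as a camera call.
- ctrl.masks_of(camera, thing): "region" (400x640 bool, what is visible of it) and "at" ([column, row] in pixels, amid what is visible of it).
The state is a dict: "time": time; "qpos": joint angles; "dq": joint speeds; "joint_efforts": joint torques, N m; "eef_pos": TCP position; "tcp_rot": TCP orientation; "contact_force": force on the tool from outside, world axes, zero at the start; "wrist_torque": the same for the moment, N m; "opening": opening from 0.0 (shut) to 1.0 (fully open).
Only numpy, scipy, OpenCV 4.12 (cv2) and the standard library are available. Lean on these libraries where they do the work, as an engineer would, in place of code of your own. Each camera call takes 0.05 s, during which the arm holds its last target.

## Working session

There is one attempt and no reset: what is moved stays moved. The work goes in short steps, Python scripts to look and compute and a tool call to move; the robot and the scene stay as the last step left them, time stands still between calls to the robot, and variables do not carry over. Pictures are saved under pics/ and viewed, and the job is handed in when it is done.

Besides the shell and the picture viewer there is one more tool, called after ">>>" by a JSON object that holds its "name" and its "arguments", one argument or row to a line. arm_command: Moves the arm, as the interface text tells. Shifts and turns lie within -1 to 1; 1 stands for 0.3 m of shift or 30 degrees of turn. Its arguments: {"type":"object","properties":{"steps":{"type":"array","items":{"type":"object","properties":{"hand":{"type":"number"},"travel":{"type":"array","items":{"type":"number","minimum":-1,"maximum":1}},"rotation":{"type":"array","items":{"type":"number","minimum":-1,"maximum":1}}}}},"grip_force":{"type":"number"}},"required":["steps"]}

```bash
mkdir -p pics; ls; cat > h.py <<'E'
import numpy as np, cv2
from plant import ctrl
from scipy.spatial.transform import Rotation as R
def st():
    s=ctrl.get_state(); 
    return s
def cam(n):
    s=ctrl.get_state()
    img,d=ctrl.read_camera(n); p=ctrl.camera_params(n)
    if 'extrinsics' in p: T=np.array(p['extrinsics'])
    else:
        W=np.eye(4);W[:3,:3]=R.from_quat(s['tcp_rot']).as_matrix();W[:3,3]=s['eef_pos'];T=W@np.array(p['tool_from_camera'])
    return img,d,p,T
def pts(d,p,T):
    v,u=np.mgrid[0:400,0:640]
    P=np.stack([(u-p['cx'])/p['fx']*d,(v-p['cy'])/p['fy']*d,d],-1)
    return P@T[:3,:3].T+T[:3,3]
E
python3 - <<'E'
from h import *
s=st();print({k:np.round(v,3) for k,v in s.items()})
for n in ['top','side']:
    img,d,p,T=cam(n);cv2.imwrite(f'pics/{n}0.png',img);P=pts(d,p,T)
    np.savez(f'{n}0.npz',img=img,d=d,P=P,T=T)
    print(n,np.round(T,3))
    for t in ['stage','leg_grip','leg_hinge','paddle_pad','jar_large','dish']:
        for m in ctrl.masks_of(n,t)[:2]:
            r=m['region']&(d>0); q=P[r]
            print(t,round(m['score'],2),m['at'],r.sum(),np.round(np.median(q,0),3) if len(q) else '',np.round(q.max(0),3) if len(q) else '')
E
```

```text
pics
{'time': np.float64(0.0), 'qpos': array([-1.371,  0.287,  1.578, -0.   ,  1.279, -0.15 ]), 'dq': array([ 0.   , -0.001,  0.   ,  0.   ,  0.001, -0.001]), 'joint_efforts': array([ 1.0000e-03, -4.0597e+01, -2.9263e+01, -0.0000e+00,  6.0000e-03,
        0.0000e+00]), 'eef_pos': array([ 0.231, -0.634,  0.255]), 'tcp_rot': array([-0.123,  0.697, -0.695,  0.123]), 'contact_force': array([-0.405,  0.049,  0.92 ]), 'wrist_torque': array([0.037, 0.002, 0.032]), 'opening': np.float64(0.998)}
top [[ 0.004 -0.998  0.063  0.558]
 [-1.    -0.003  0.013 -0.081]
 [-0.012 -0.063 -0.998  1.07 ]
 [ 0.     0.     0.     1.   ]]
stage 0.64 [329.6, 215.3] 4287 [ 0.59  -0.078  0.032] [0.666 0.055 0.088]
leg_grip 0.61 [324.1, 246.7] 305 [ 0.511 -0.076  0.016] [ 0.54  -0.035  0.088]
leg_hinge 0.76 [333.0, 211.4] 4253 [ 0.589 -0.081  0.032] [0.663 0.061 0.088]
paddle_pad 0.62 [290.5, 205.8] 701 [0.617 0.009 0.072] [0.651 0.055 0.085]
jar_large 0.7 [462.9, 244.4] 1468 [ 0.519 -0.372  0.122] [ 0.558 -0.344  0.13 ]
dish 0.76 [359.1, 174.1] 757 [ 0.694 -0.157  0.003] [ 0.731 -0.119  0.027]
side [[-0.926 -0.275  0.257  0.363]
 [-0.376  0.638 -0.673  0.584]
 [ 0.021 -0.72  -0.694  0.749]
 [ 0.     0.     0.     1.   ]]
stage 0.81 [331.5, 222.2] 3700 [ 0.577 -0.065  0.034] [0.665 0.056 0.088]
leg_grip 0.39 [332.7, 218.2] 3911 [ 0.575 -0.067  0.034] [0.679 0.058 0.088]
leg_hinge 0.73 [331.6, 220.6] 3834 [ 0.576 -0.065  0.034] [0.665 0.058 0.088]
paddle_pad 0.68 [300.4, 225.5] 561 [0.615 0.013 0.075] [0.65  0.058 0.085]
jar_large 0.55 [393.4, 137.4] 1512 [ 0.511 -0.356  0.089] [ 0.557 -0.305  0.13 ]
dish 0.55 [298.0, 190.7] 596 [ 0.696 -0.157  0.006] [ 0.74  -0.113  0.03 ]
```

```bash
python3 - <<'E'
import numpy as np,cv2
for n in ['top','side']:
    z=np.load(n+'0.npz');img=z['img'][110:310,200:520]
    cv2.imwrite(f'pics/{n}0c.png',cv2.resize(img,None,fx=2.5,fy=2.5,interpolation=cv2.INTER_CUBIC))
P=np.load('top0.npz')['P'];
import sys
q=P.reshape(-1,3)
def near(c,r,lo,hi):
    m=(np.hypot(q[:,0]-c[0],q[:,1]-c[1])<r)&(q[:,2]>lo)&(q[:,2]<hi);return q[m]
# stage top plane
m=(q[:,2]>.028)&(q[:,2]<.036)&(np.abs(q[:,0]-.59)<.12)&(np.abs(q[:,1]+.08)<.13)
r=cv2.minAreaRect((q[m,:2]*1000).astype(np.float32));print('stage rect',r,m.sum())
m=(q[:,2]>.078)&(q[:,2]<.095)&(q[:,0]<.6)&(q[:,1]>-.25)&(q[:,1]<.1)
print('peg',m.sum(),np.round(q[m].mean(0),4))
m=(q[:,2]>.052)&(q[:,2]<.06)&(q[:,0]<.6)&(q[:,1]>-.25)&(q[:,1]<.1)
print('housing',m.sum(),np.round(q[m].mean(0),4),np.round(q[m].min(0),3),np.round(q[m].max(0),3))
E
```

```text
stage rect ((572.5802001953125, -92.3604736328125), (168.40089416503906, 144.5148162841797), 74.23567199707031) 2416
peg 48 [ 0.4983 -0.0993  0.0837]
housing 236 [ 0.5482 -0.027   0.0554] [ 0.456 -0.248  0.052] [ 0.599 -0.001  0.06 ]
```

View pics/top0c.png

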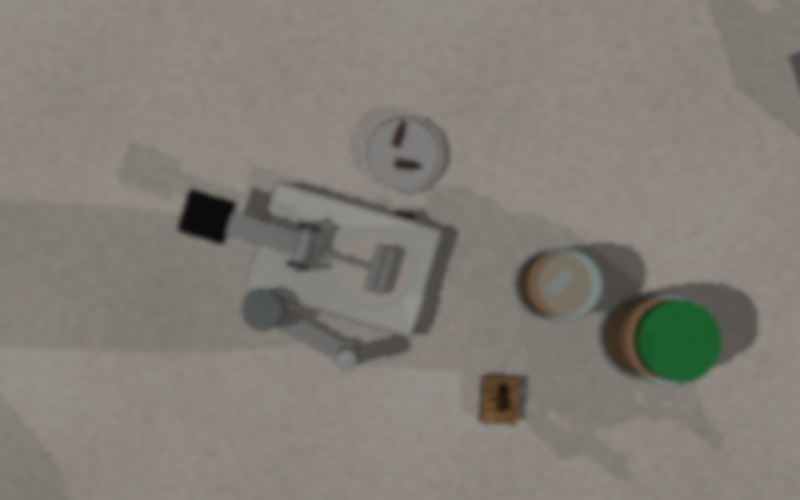

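View pics/side0c.png

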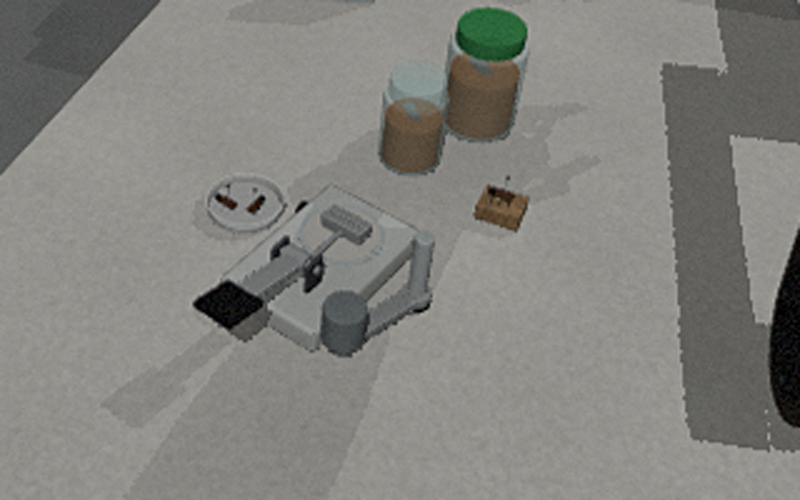

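The top view shows the paddle at crop (207,216), the housing at (265,310) and the peg at (346,353). The leg is slightly out. The stage +y axis points left and slightly away from the robot, so its yaw is about -15°. Next I'll refine the pose.

```bash
python3 - <<'E'
import numpy as np,cv2
from scipy.optimize import least_squares
for n in ['top','side']:
    z=np.load(n+'0.npz');q=z['P'].reshape(-1,3);c=z['img'].reshape(-1,3).astype(int)
    def sel(x0,x1,y0,y1,z0,z1): return (q[:,0]>x0)&(q[:,0]<x1)&(q[:,1]>y0)&(q[:,1]<y1)&(q[:,2]>z0)&(q[:,2]<z1)
    m=sel(.5,.7,-.2,.03,.0295,.035); 
    r=cv2.minAreaRect((q[m,:2]*1000).astype(np.float32));print(n,'stage',r,m.sum())
    m=sel(.56,.69,-.03,.08,.055,.1)&(c.sum(1)<90);
    r=cv2.minAreaRect((q[m,:2]*1000).astype(np.float32));print('pad',r,m.sum(),q[m].mean(0).round(4))
    m=sel(.48,.57,-.05,.03,.051,.059);
    (a,b),rad=cv2.minEnclosingCircle((q[m,:2]*1000).astype(np.float32));print('hous',a,b,rad,m.sum(),q[m].mean(0).round(4))
    m=sel(.46,.55,-.14,-.06,.08,.095);
    (a,b),rad=cv2.minEnclosingCircle((q[m,:2]*1000).astype(np.float32));print('peg',a,b,rad,m.sum(),q[m].mean(0).round(4))
E
```

```text
top stage ((577.8216552734375, -93.8988265991211), (168.16261291503906, 133.34902954101562), 73.6084213256836) 2012
pad ((627.6024169921875, 29.30624008178711), (37.76102066040039, 34.89424133300781), 74.22233581542969) 250 [0.6278 0.0297 0.0768]
hous 541.64208984375 -20.657285690307617 19.67049789428711 209 [ 0.5418 -0.0207  0.0548]
peg 498.0862121582031 -99.31829833984375 8.815018653869629 47 [ 0.4982 -0.0994  0.0837]
side stage ((575.0726318359375, -92.32069396972656), (171.91075134277344, 145.53895568847656), 75.57555389404297) 1367
pad ((625.869384765625, 32.115135192871094), (45.539493560791016, 40.23714828491211), 73.95446014404297) 281 [0.6248 0.0348 0.0794]
hous 542.7505493164062 -19.296655654907227 20.849700927734375 208 [ 0.5406 -0.0179  0.0565]
peg 497.2719421386719 -98.18798065185547 9.639183044433594 51 [ 0.4972 -0.0971  0.0854]
```

```bash
python3 - <<'E'
from h import *
s=st();M=R.from_quat(s['tcp_rot']).as_matrix();print(M.round(3))
a=np.degrees(np.arctan2(M[1,2],M[0,2]));print('jaw angle',a)
# joint sense: yaw about z = q1 - or + q6
for t in (150.6,-29.4,74.1,-105.9):print(t,(t-a+180)%360-180)
E
```

```text
[[-0.939  0.     0.343]
 [-0.343 -0.    -0.939]
 [ 0.    -1.     0.   ]]
jaw angle -69.95985146250294
150.6 -139.44014853749707
-29.4 40.559851462502934
74.1 144.05985146250293
-105.9 -35.940148537497066
```

```bash
cat >> h.py <<'E'
def rows(wps,n,s=None,hand=None):
    """wps: list of (x,y,z,jawdeg); n rows each; tool kept pointing down"""
    s=s or st();p=np.array(s['eef_pos']);r=R.from_quat(s['tcp_rot']);out=[]
    for (w,k) in zip(wps,n):
        M=r.as_matrix();a=np.degrees(np.arctan2(M[1,2],M[0,2]));da=(w[3]-a+180)%360-180
        p0=p.copy()
        for i in range(k):
            ang=np.radians(a+da*(i+1)/k);z=np.array([np.cos(ang),np.sin(ang),0]);y=np.array([0,0,-1.])
            r2=R.from_matrix(np.stack([np.cross(y,z),y,z],1))
            pn=p0+(np.array(w[:3])-p0)*(i+1)/k
            t=r.inv().apply(pn-p)/.3; rv=np.degrees((r.inv()*r2).as_rotvec())/30
            print('travel',t.round(3).tolist(),'rot',rv.round(3).tolist())
            p=pn;r=r2
E
python3 -c "
from h import *
rows([(.498,-.099,.16,-29.4)],[11])"
```

```text
travel [-0.131, 0.029, -0.125] rot [-0.0, -0.123, 0.0]
travel [-0.139, 0.029, -0.116] rot [0.0, -0.123, 0.0]
travel [-0.146, 0.029, -0.107] rot [0.0, -0.123, 0.0]
travel [-0.153, 0.029, -0.097] rot [0.0, -0.123, 0.0]
travel [-0.159, 0.029, -0.087] rot [0.0, -0.123, 0.0]
travel [-0.164, 0.029, -0.077] rot [0.0, -0.123, 0.0]
travel [-0.169, 0.029, -0.066] rot [0.0, -0.123, 0.0]
travel [-0.173, 0.029, -0.055] rot [0.0, -0.123, 0.0]
travel [-0.176, 0.029, -0.044] rot [0.0, -0.123, 0.0]
travel [-0.178, 0.029, -0.032] rot [0.0, -0.123, 0.0]
travel [-0.18, 0.029, -0.021] rot [0.0, -0.123, 0.0]
```

>>> {"name": "arm_command", "arguments": {
  "steps": [
    {"hand":0.5,"travel":[-0.13,0,-0.125],"rotation":[0,-0.12,0]},
    {"hand":0.5,"travel":[-0.14,0,-0.116],"rotation":[0,-0.12,0]},
    {"hand":0.5,"travel":[-0.146,0.01,-0.107],"rotation":[0,-0.12,0]},
    {"hand":0.5,"travel":[-0.153,0.03,-0.097],"rotation":[0,-0.12,0]},
    {"hand":0.5,"travel":[-0.16,0.03,-0.087],"rotation":[0,-0.12,0]},
    {"hand":0.5,"travel":[-0.164,0.03,-0.077],"rotation":[0,-0.12,0]},
    {"hand":0.5,"travel":[-0.17,0.03,-0.066],"rotation":[0,-0.12,0]},
    {"hand":0.5,"travel":[-0.173,0.03,-0.055],"rotation":[0,-0.12,0]},
    {"hand":0.5,"travel":[-0.176,0.03,-0.044],"rotation":[0,-0.12,0]},
    {"hand":0.5,"travel":[-0.178,0.03,-0.032],"rotation":[0,-0.12,0]}
  ]
}}

```text
time: 1.95
eef_pos: [0.4801, -0.1373, 0.1909]
tcp_rot: [0.335, -0.618, 0.626, -0.337]
contact_force: [0.5, -0.4, 0.1]
opening: 0.497
```

```bash
python3 -c "
from h import *
rows([(.498,-.099,.15,-29.4),(.498,-.099,.07,-29.4)],[3,3])
print(st()['qpos'].round(2))"
```

```text
travel [-0.047, 0.045, -0.007] rot [-0.022, -0.043, 0.005]
travel [-0.047, 0.045, -0.006] rot [0.0, -0.043, 0.0]
travel [-0.047, 0.045, -0.005] rot [0.0, -0.043, 0.0]
travel [0.0, 0.089, 0.0] rot [0.0, 0.0, 0.0]
travel [0.0, 0.089, 0.0] rot [0.0, 0.0, 0.0]
travel [0.0, 0.089, 0.0] rot [0.0, 0.0, 0.0]
[-0.48 -0.04  2.07 -0.    1.11  0.1 ]
```

>>> {"name": "arm_command", "arguments": {
  "steps": [
    {"hand":0.5,"travel":[-0.047,0.045,-0.007],"rotation":[-0.02,-0.043,0]},
    {"hand":0.5,"travel":[-0.047,0.045,-0.007],"rotation":[0,-0.043,0]},
    {"hand":0.5,"travel":[-0.047,0.045,-0.005],"rotation":[0,-0.043,0]},
    {"hand":0.5}
  ]
}}

```text
$.steps[3]: bad value
```

```bash
python3 - <<'E'
from h import *
img,d,p,T=cam('wrist');cv2.imwrite('pics/w1.png',img)
P=pts(d,p,T);q=P.reshape(-1,3)
m=(q[:,2]>.08)&(q[:,2]<.09)&(np.hypot(q[:,0]-.498,q[:,1]+.099)<.03)&(d.reshape(-1)>0)
print(m.sum(),q[m].mean(0) if m.any() else '')
rows([(.498,-.099,.07,-29.4)],[4])
E
```

```text
513 [ 0.49721389 -0.09742076  0.08514748]
travel [-0.03, 0.099, -0.004] rot [-0.015, -0.029, -0.003]
travel [-0.031, 0.099, -0.003] rot [0.0, -0.029, 0.0]
travel [-0.031, 0.099, -0.002] rot [0.0, -0.029, 0.0]
travel [-0.031, 0.099, -0.002] rot [0.0, -0.029, 0.0]
```

View pics/w1.png

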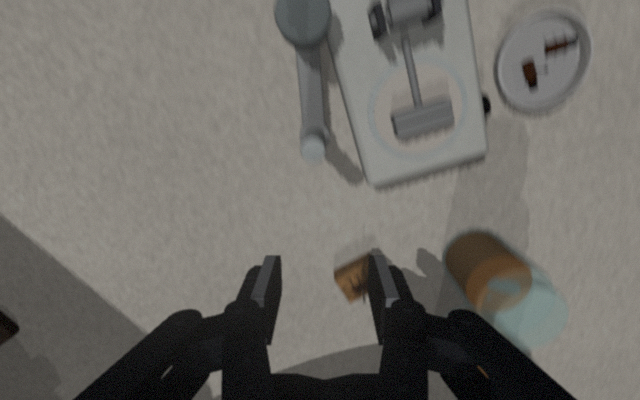

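The wrist view shows the peg at (313,148), ahead of the open jaws, and its position agrees with the top and side views at (0.4975, -0.098).

>>> {"name": "arm_command", "arguments": {
  "steps": [
    {"hand":0.5,"travel":[-0.047,0.045,-0.007],"rotation":[-0.015,-0.043,0]},
    {"hand":0.5,"travel":[-0.047,0.045,-0.007],"rotation":[0,-0.043,0]},
    {"hand":0.5,"travel":[-0.047,0.045,-0.005],"rotation":[0,-0.043,0]},
    {"hand":0.5,"travel":[0,0,0],"rotation":[0,0,0]}
  ]
}}

```text
time: 2.5
eef_pos: [0.4997, -0.0893, 0.1474]
tcp_rot: [0.36, -0.608, 0.608, -0.361]
contact_force: [-1.2, 0.3, 0.1]
opening: 0.498
```

```bash
python3 - <<'E'
from h import *
rows([(.4975,-.098,.068,-29.4)],[4])
E
```

```text
travel [0.007, 0.066, 0.002] rot [-0.002, 0.006, -0.002]
travel [0.007, 0.066, 0.002] rot [0.0, 0.006, 0.0]
travel [0.007, 0.066, 0.002] rot [0.0, 0.006, 0.0]
travel [0.007, 0.066, 0.002] rot [0.0, 0.006, 0.0]
```

>>> {"name": "arm_command", "arguments": {
  "steps": [
    {"hand":0.5,"travel":[0.028,0.02,0.008],"rotation":[0,0.02,0]},
    {"hand":0.5,"travel":[0,0.08,0],"rotation":[0,0,0]},
    {"hand":0.5,"travel":[0,0.08,0],"rotation":[0,0,0]},
    {"hand":0.5,"travel":[0,0.08,0],"rotation":[0,0,0]},
    {"hand":0.5,"travel":[0,0,0],"rotation":[0,0,0]}
  ]
}}

```text
time: 3.12
eef_pos: [0.4988, -0.1042, 0.0692]
tcp_rot: [0.354, -0.609, 0.613, -0.356]
contact_force: [-0.7, -0.2, 0.9]
opening: 0.501
```

```bash
python3 - <<'E'
from h import *
img,d,p,T=cam('side');cv2.imwrite('pics/s2.png',cv2.resize(img[110:310,200:520],None,fx=2.5,fy=2.5))
rows([(.4975,-.098,.068,-29.4)],[1])
E
```

```text
travel [-0.015, 0.008, -0.018] rot [-0.019, -0.009, -0.001]
```

View pics/s2.png

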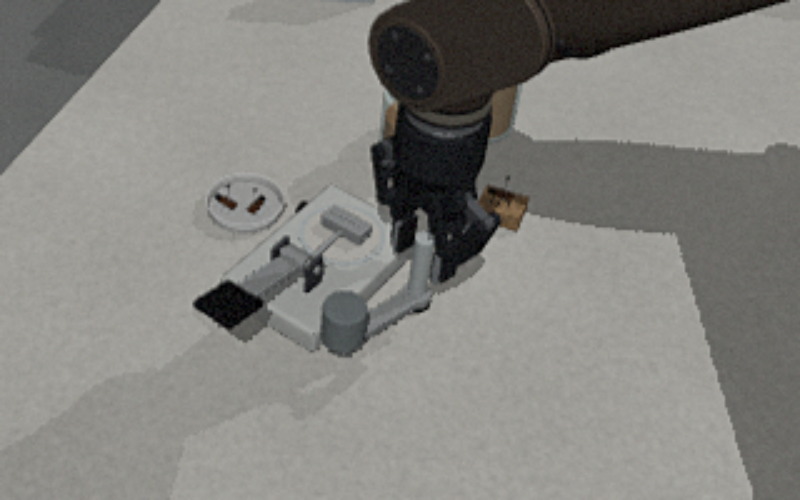

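The side view shows the peg, top at (423,240), standing between the two fingers. I'll narrow the jaws to a loose cage and swing the leg along its arc, turning the hand with it.

```bash
cat >> h.py <<'E'
H=np.array([.542,-.0198]);YAW=-15.9
def arcw(th,z=.068):
    phi=np.radians(YAW-90)-th; u=np.array([np.cos(phi),np.sin(phi)])
    p=H+.09*u
    jaw=np.degrees(phi)+90   # mod 180 axis
    return (p[0],p[1],z,jaw)
E
python3 - <<'E'
from h import *
print([np.round(arcw(t),3) for t in (.235,1.57)])
rows([arcw(.235)]+[arcw(t) for t in np.linspace(.235,1.6,12)[1:]],[1]*12)
E
```

```text
[array([  0.498,  -0.098,   0.068, -29.365]), array([ 4.55000e-01,  5.00000e-03,  6.80000e-02, -1.05854e+02])]
travel [-0.015, 0.008, -0.016] rot [-0.019, -0.01, -0.001]
travel [-0.002, 0.0, -0.037] rot [0.0, 0.237, 0.0]
travel [-0.002, 0.0, -0.037] rot [0.0, 0.237, 0.0]
travel [-0.002, 0.0, -0.037] rot [0.0, 0.237, 0.0]
travel [-0.002, 0.0, -0.037] rot [0.0, 0.237, 0.0]
travel [-0.002, -0.0, -0.037] rot [0.0, 0.237, 0.0]
travel [-0.002, 0.0, -0.037] rot [0.0, 0.237, 0.0]
travel [-0.002, -0.0, -0.037] rot [0.0, 0.237, 0.0]
travel [-0.002, -0.0, -0.037] rot [0.0, 0.237, 0.0]
travel [-0.002, 0.0, -0.037] rot [0.0, 0.237, 0.0]
travel [-0.002, 0.0, -0.037] rot [0.0, 0.237, 0.0]
travel [-0.002, 0.0, -0.037] rot [0.0, 0.237, 0.0]
```

>>> {"name": "arm_command", "arguments": {
  "steps": [
    {"hand":0.28,"travel":[-0.015,0,-0.016],"rotation":[-0.015,0,0]},
    {"hand":0.28,"travel":[0,0,0],"rotation":[0,0,0]},
    {"hand":0.28,"travel":[-0.002,0,-0.037],"rotation":[0,0.237,0]},
    {"hand":0.28,"travel":[-0.002,0,-0.037],"rotation":[0,0.237,0]},
    {"hand":0.28,"travel":[-0.002,0,-0.037],"rotation":[0,0.237,0]},
    {"hand":0.28,"travel":[-0.002,0,-0.037],"rotation":[0,0.237,0]}
  ]
}}

```text
time: 3.92
eef_pos: [0.4709, -0.0709, 0.077]
tcp_rot: [0.184, -0.676, 0.686, -0.194]
contact_force: [1.1, -3.8, -2.1]
opening: 0.279
```

```bash
python3 - <<'E'
from h import *
s=st();p=s['eef_pos'][:2]-H;print('r',np.hypot(*p),'th',np.radians(YAW-90)-np.arctan2(p[1],p[0]))
rows([arcw(t) for t in np.linspace(.6,1.6,10)],[1]*10)
E
```

```text
r 0.08751957153998549 th 0.6702938225070616
travel [0.006, 0.03, 0.021] rot [-0.035, -0.292, -0.016]
travel [-0.002, 0.0, -0.033] rot [0.0, 0.212, 0.0]
travel [-0.002, -0.0, -0.033] rot [0.0, 0.212, 0.0]
travel [-0.002, -0.0, -0.033] rot [0.0, 0.212, 0.0]
travel [-0.002, -0.0, -0.033] rot [0.0, 0.212, 0.0]
travel [-0.002, 0.0, -0.033] rot [0.0, 0.212, 0.0]
travel [-0.002, 0.0, -0.033] rot [0.0, 0.212, 0.0]
travel [-0.002, -0.0, -0.033] rot [0.0, 0.212, 0.0]
travel [-0.002, 0.0, -0.033] rot [0.0, 0.212, 0.0]
travel [-0.002, 0.0, -0.033] rot [0.0, 0.212, 0.0]
```

>>> {"name": "arm_command", "arguments": {
  "steps": [
    {"hand":0.28,"travel":[0.004,0.03,-0.033],"rotation":[-0.03,0.15,-0.015]},
    {"hand":0.28,"travel":[0.002,0.01,-0.037],"rotation":[-0.01,0.237,0]},
    {"hand":0.28,"travel":[0,0.005,-0.037],"rotation":[-0.01,0.237,0]},
    {"hand":0.28,"travel":[0,0.005,-0.037],"rotation":[-0.01,0.237,0]}
  ]
}}

```text
time: 4.42
eef_pos: [0.4583, -0.0348, 0.0678]
tcp_rot: [-0.023, 0.708, -0.705, 0.032]
contact_force: [-0.5, -2.0, -0.4]
opening: 0.281
```

```bash
python3 - <<'E'
from h import *
s=st();p=s['eef_pos'][:2]-H;print('r',np.hypot(*p),'th',np.radians(YAW-90)-np.arctan2(p[1],p[0]))
rows([arcw(t) for t in np.linspace(1.2,1.6,5)],[1]*5)
E
```

```text
r 0.08506105610068794 th 1.1159865724063964
travel [0.018, -0.001, -0.024] rot [0.007, -0.03, -0.025]
travel [-0.001, -0.0, -0.03] rot [0.0, 0.191, 0.0]
travel [-0.001, -0.0, -0.03] rot [0.0, 0.191, 0.0]
travel [-0.001, -0.0, -0.03] rot [0.0, 0.191, 0.0]
travel [-0.001, 0.0, -0.03] rot [0.0, 0.191, 0.0]
```

>>> {"name": "arm_command", "arguments": {
  "steps": [
    {"hand":0.28,"travel":[0.016,0,-0.03],"rotation":[0,0.1,-0.02]},
    {"hand":0.28,"travel":[0.003,0,-0.03],"rotation":[0,0.19,0]},
    {"hand":0.28,"travel":[0.001,0,-0.03],"rotation":[0,0.19,0]},
    {"hand":0.28,"travel":[0,0,-0.03],"rotation":[0,0.19,0]},
    {"hand":0.28,"travel":[0,0,-0.02],"rotation":[0,0.1,0]}
  ]
}}

```text
time: 5.05
eef_pos: [0.4584, 0.0069, 0.0727]
tcp_rot: [0.123, 0.698, -0.696, -0.114]
contact_force: [-0.1, 0.3, -0.0]
opening: 0.279
```

```bash
python3 - <<'E'
from h import *
s=st();p=s['eef_pos'][:2]-H;print('r',np.hypot(*p),'th',np.radians(YAW-90)-np.arctan2(p[1],p[0]))
rows([arcw(1.57)],[1])
img,d,p,T=cam('side');cv2.imwrite('pics/s3.png',cv2.resize(img[110:310,200:520],None,fx=2.5,fy=2.5))
E
```

```text
r 0.08779959487156078 th -4.680939773289516
travel [0.007, 0.015, 0.01] rot [0.006, -0.116, -0.022]
```

View pics/s3.png

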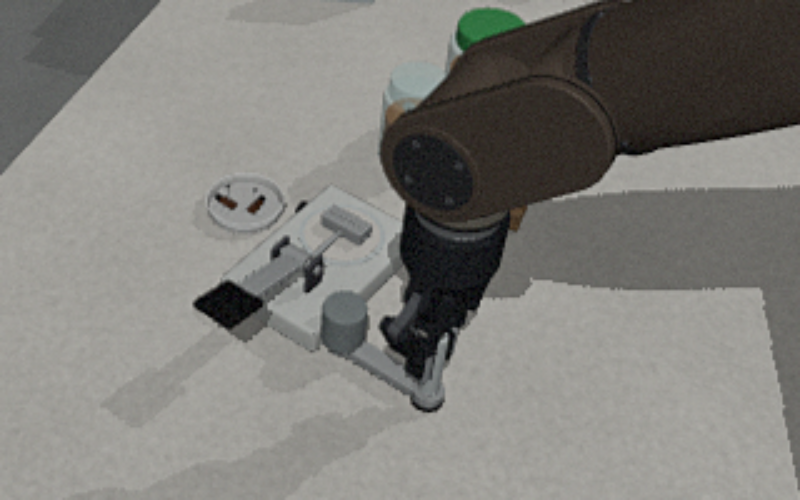

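The leg appears swung out and there is no force on the fingers. I'll open slightly, lift straight up and check that it seated.

>>> {"name": "arm_command", "arguments": {
  "steps": [
    {"hand":0.45,"travel":[0,0,0.01],"rotation":[0,0,0]},
    {"hand":0.45,"travel":[0,-0.03,0],"rotation":[0,0,0]},
    {"hand":0.45,"travel":[0,-0.12,0],"rotation":[0,0,0]},
    {"hand":0.45,"travel":[0,-0.15,0],"rotation":[0,0,0]},
    {"hand":0.2,"travel":[0,-0.1,0],"rotation":[0,0,0]},
    {"hand":0,"travel":[0,0,0],"rotation":[0,0,0]}
  ]
}}

```text
time: 5.85
eef_pos: [0.4563, 0.0031, 0.1999]
tcp_rot: [0.124, 0.698, -0.697, -0.112]
contact_force: [0.1, -0.3, -0.3]
opening: 0.028
```

```bash
python3 - <<'E'
from h import *
for n in ['side','top']:
    img,d,p,T=cam(n);cv2.imwrite(f'pics/{n}4.png',cv2.resize(img[110:310,200:520],None,fx=2.5,fy=2.5))
    q=pts(d,p,T).reshape(-1,3)
    m=(q[:,2]>.08)&(q[:,2]<.09)&(np.hypot(q[:,0]-.455,q[:,1]-.005)<.04)
    if m.any():
        (a,b),r=cv2.minEnclosingCircle((q[m,:2]*1000).astype(np.float32));v=np.array([a,b])/1000-H
        print(n,a,b,r,m.sum(),'th',(np.radians(YAW-90)-np.arctan2(v[1],v[0]))%(2*np.pi))
s=st();print(s['eef_pos'],s['opening'])
# pad centre
y=np.radians(YAW);Rm=np.array([[np.cos(y),-np.sin(y)],[np.sin(y),np.cos(y)]])
C=H-Rm@np.array([-.068,.06]);print('C',C,'pad',C+Rm@[0,.132])
E
```

```text
side 454.6123046875 5.081347465515137 9.319584846496582 60 th 1.570672565696464
[0.45452122 0.00352204 0.19657525] 0.0011612916495952724
C [ 0.59096086 -0.09613371] pad [0.62712347 0.03081615]
```

View pics/side4.png

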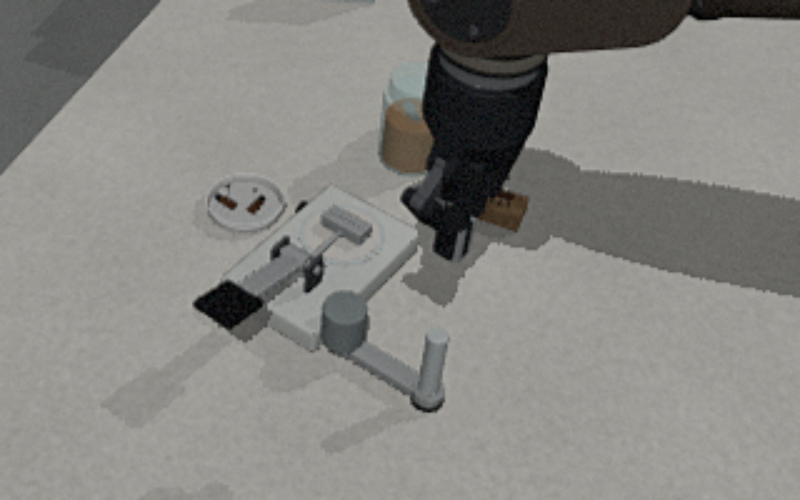

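The leg measures 1.571 rad with the peg free at crop (435,335), so it is seated and released. Next is the paddle.

```bash
python3 - <<'E'
from h import *
rows([(.627,.031,.14,-106)],[5])
E
```

```text
travel [-0.102, 0.039, -0.055] rot [0.006, -0.022, -0.019]
travel [-0.103, 0.038, -0.054] rot [0.0, -0.022, 0.0]
travel [-0.104, 0.038, -0.053] rot [0.0, -0.022, 0.0]
travel [-0.104, 0.038, -0.052] rot [0.0, -0.022, 0.0]
travel [-0.105, 0.038, -0.05] rot [0.0, -0.022, 0.0]
```

>>> {"name": "arm_command", "arguments": {
  "steps": [
    {"hand":0,"travel":[-0.102,0,-0.055],"rotation":[0,-0.022,-0.019]},
    {"hand":0,"travel":[-0.103,0,-0.054],"rotation":[0,-0.022,0]},
    {"hand":0,"travel":[-0.104,0.03,-0.053],"rotation":[0,-0.022,0]},
    {"hand":0,"travel":[-0.104,0.04,-0.052],"rotation":[0,-0.022,0]},
    {"hand":0,"travel":[-0.105,0.04,-0.05],"rotation":[0,-0.022,0]},
    {"hand":0,"travel":[0,0,0],"rotation":[0,0,0]}
  ]
}}

```text
time: 6.7
eef_pos: [0.6239, 0.0323, 0.1466]
tcp_rot: [0.089, 0.701, -0.699, -0.106]
contact_force: [-0.6, -0.1, 0.0]
opening: 0.002
```

```bash
python3 - <<'E'
from h import *
rows([(.627,.031,.12,-106)],[1])
E
```

```text
travel [-0.013, 0.088, 0.001] rot [-0.001, 0.005, 0.046]
```

>>> {"name": "arm_command", "arguments": {
  "steps": [
    {"hand":0,"travel":[-0.012,0.04,0],"rotation":[0,0,0.045]},
    {"hand":0,"travel":[0,0.06,0],"rotation":[0,0,0]},
    {"hand":0,"travel":[0,0,0],"rotation":[0,0,0]}
  ]
}}

```text
time: 7.08
eef_pos: [0.6228, 0.0313, 0.1108]
tcp_rot: [-0.094, -0.7, 0.701, 0.101]
contact_force: [-0.3, 0.2, -0.6]
opening: -0.0
```

```bash
python3 - <<'E'
from h import *
rows([(.627,.031,.094,-106)],[2])
img,d,p,T=cam('side');cv2.imwrite('pics/s5.png',cv2.resize(img[150:300,220:420],None,fx=4,fy=4))
E
```

```text
travel [-0.007, 0.028, -0.001] rot [-0.004, 0.002, 0.018]
travel [-0.007, 0.028, -0.001] rot [0.0, 0.002, 0.0]
```

View pics/s5.png

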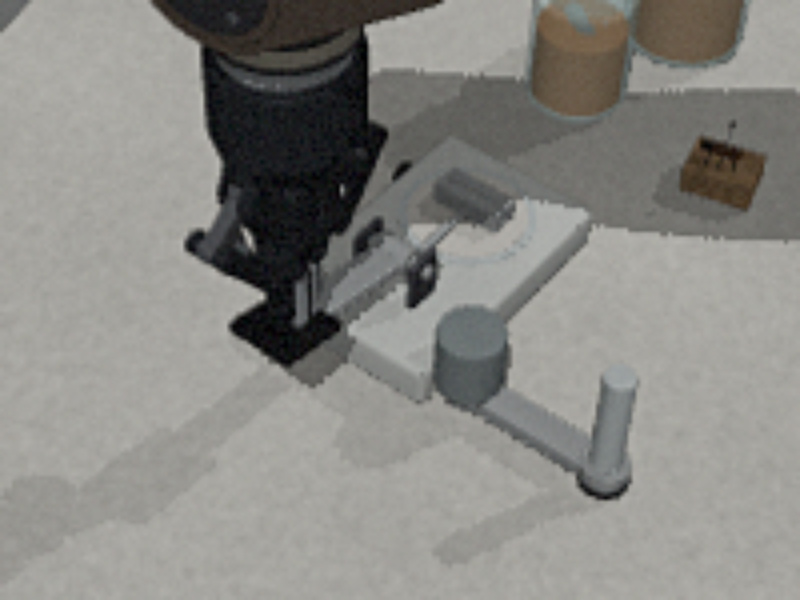

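The closed fingertips stand just above the middle of the black pad, at about (300,320), and the leg is still seated. I'll press down in small steps.

>>> {"name": "arm_command", "arguments": {
  "steps": [
    {"hand":0,"travel":[-0.013,0.02,0],"rotation":[0,0,0.015]},
    {"hand":0,"travel":[-0.002,0.025,0],"rotation":[0,0,0]},
    {"hand":0,"travel":[0,0.02,0],"rotation":[0,0,0]}
  ]
}}

```text
time: 7.5
eef_pos: [0.6293, 0.0309, 0.0953]
tcp_rot: [0.099, 0.701, -0.7, -0.097]
contact_force: [-2.8, 3.3, 6.0]
opening: -0.003
```

```bash
python3 - <<'E'
from h import *
s=st();print(s['eef_pos'],s['contact_force'])
rows([(.627,.031,.084,-106)],[2])
E
```

```text
[0.62930553 0.03090018 0.09529122] [-2.77651184  3.26391021  6.04421476]
travel [0.004, 0.019, 0.001] rot [0.002, 0.001, -0.006]
travel [0.004, 0.019, 0.001] rot [0.0, 0.001, 0.0]
```

>>> {"name": "arm_command", "arguments": {
  "steps": [
    {"hand":0,"travel":[0.004,0.02,0],"rotation":[0,0,0]},
    {"hand":0,"travel":[0.002,0.02,0],"rotation":[0,0,0]}
  ]
}}

```text
time: 7.75
eef_pos: [0.6295, 0.032, 0.0862]
tcp_rot: [0.1, 0.701, -0.7, -0.095]
contact_force: [-3.0, 0.6, 7.6]
opening: 0.002
```

```bash
cat > look.py <<'E'
from h import *
import sys
y=np.radians(YAW);Rm=np.array([[np.cos(y),-np.sin(y)],[np.sin(y),np.cos(y)]]);C=H-Rm@np.array([-.068,.06])
s=st();print(s['time'],s['eef_pos'].round(4),s['contact_force'].round(1))
for n in ['side','top']:
    img,d,p,T=cam(n);cv2.imwrite(f'pics/{n}{sys.argv[1]}.png',cv2.resize(img[150:300,220:420],None,fx=4,fy=4))
    P=pts(d,p,T);q=P.reshape(-1,3);c=img.reshape(-1,3).astype(int).sum(1)
    l=(q[:,:2]-C)@Rm
    # pad and arm surface: stage |x|<20, y 50..156
    m=(np.abs(l[:,0])<.021)&(l[:,1]>.105)&(l[:,1]<.16)&(q[:,2]>.045)&(q[:,2]<.1)&((np.hypot(l[:,0],l[:,1]-.132)>.02))
    if m.sum()>10:
        k=np.polyfit(l[m,1],q[m,2],1);print(n,'pad',m.sum(),'slope',k[0].round(3),'z at132',np.polyval(k,.132).round(4), 'med',np.median(q[m,2]).round(4))
    m=(np.abs(l[:,0])<.008)&(l[:,1]>.055)&(l[:,1]<.1)&(q[:,2]>.045)&(q[:,2]<.09)
    if m.sum()>10:
        k=np.polyfit(l[m,1],q[m,2],1);print(n,'arm',m.sum(),'slope',k[0].round(3),'ends',np.polyval(k,[.06,.1]).round(4))
s=st();print(s['time'],s['eef_pos'].round(4),s['contact_force'].round(1))
E
python3 look.py 6; python3 - <<'E'
from h import *
# same arm slope in the initial pictures for reference
y=np.radians(YAW);Rm=np.array([[np.cos(y),-np.sin(y)],[np.sin(y),np.cos(y)]]);C=H-Rm@np.array([-.068,.06])
for n in ['side','top']:
    q=np.load(n+'0.npz')['P'].reshape(-1,3);l=(q[:,:2]-C)@Rm
    for nm,w,a,b in (('pad',.021,.105,.16),('arm',.008,.055,.1)):
        m=(np.abs(l[:,0])<w)&(l[:,1]>a)&(l[:,1]<b)&(q[:,2]>.045)&(q[:,2]<.1)
        k=np.polyfit(l[m,1],q[m,2],1);print('ref',n,nm,m.sum(),k.round(3),np.polyval(k,[.06,.1,.132]).round(4))
E
```

```text
7.75 [0.6295 0.032  0.0862] [-3.   0.6  7.6]
side pad 139 slope 0.002 z at132 0.0615 med 0.0617
side arm 109 slope 0.023 ends [0.0605 0.0614]
top arm 65 slope -0.024 ends [0.0584 0.0575]
7.85 [0.6295 0.032  0.086 ] [-1.4  1.3  6.8]
ref side pad 330 [0.17  0.056] [0.0665 0.0733 0.0787]
ref side arm 97 [0.202 0.052] [0.0644 0.0725 0.079 ]
ref top pad 376 [0.202 0.05 ] [0.0623 0.0703 0.0768]
ref top arm 136 [0.211 0.05 ] [0.0622 0.0706 0.0774]
```

View pics/side6.png

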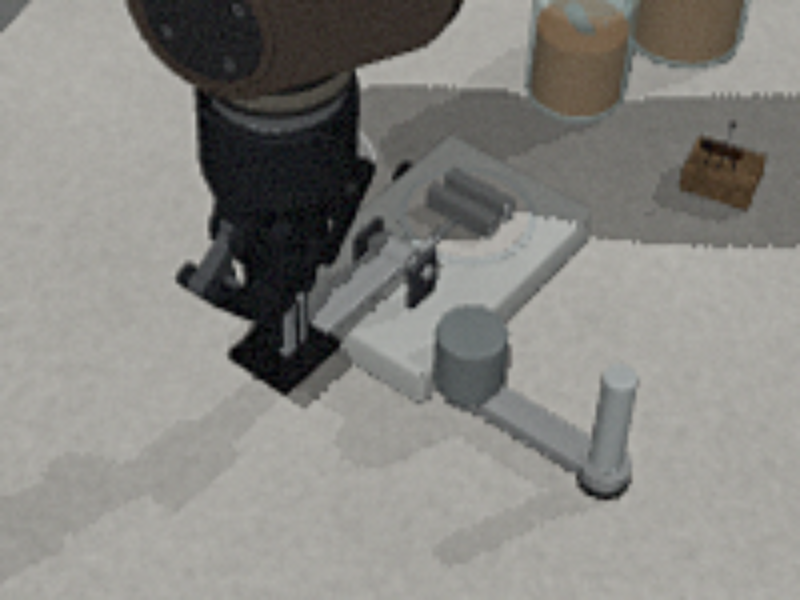

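The pad is nearly level and about 2 mm short of half-way: slope change is about 0.17–0.2 rad, pad top about 61 mm, and the jaws are parted. I'll press a little further.

>>> {"name": "arm_command", "arguments": {
  "steps": [
    {"hand":0,"travel":[0.002,0.008,0],"rotation":[0,0,0]}
  ]
}}

```text
time: 7.98
eef_pos: [0.6295, 0.0321, 0.0852]
tcp_rot: [0.101, 0.701, -0.7, -0.095]
contact_force: [-3.5, -0.1, 8.5]
opening: -0.003
```

```bash
python3 look.py 7
```

```text
7.975 [0.6295 0.0321 0.0852] [-3.5 -0.1  8.5]
side pad 138 slope -0.009 z at132 0.0605 med 0.0607
side arm 109 slope 0.02 ends [0.0601 0.0609]
top arm 64 slope -0.03 ends [0.0582 0.057 ]
8.075 [0.6295 0.0321 0.0852] [-2.5  0.5  7.1]
```

View pics/side7.png

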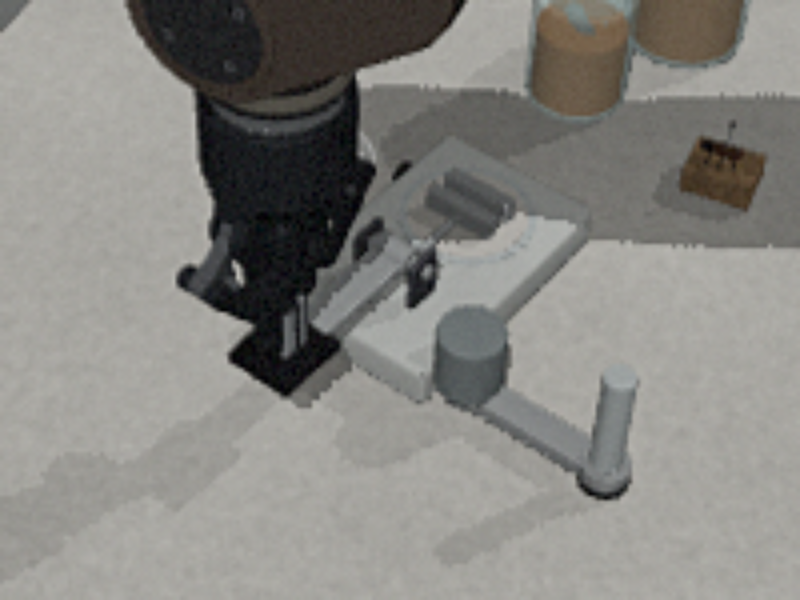

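View pics/top7.png

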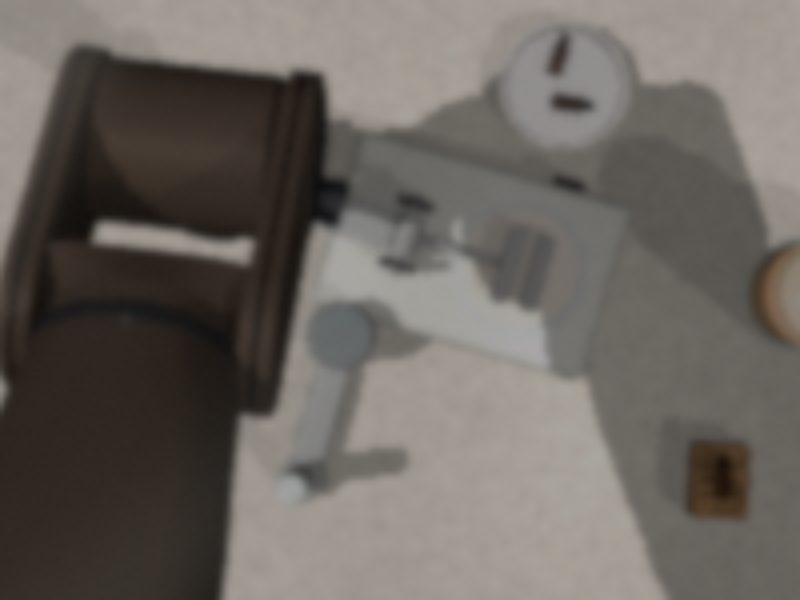

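>>> {"name": "arm_command", "arguments": {
  "steps": [
    {"hand":0,"travel":[0.002,0.007,0],"rotation":[0,0,0]}
  ]
}}

```text
time: 8.2
eef_pos: [0.6295, 0.0321, 0.0848]
tcp_rot: [0.101, 0.701, -0.7, -0.094]
contact_force: [-3.2, 1.0, 8.2]
opening: 0.001
```

```bash
python3 look.py 8; python3 look.py 9
```

```text
8.2 [0.6295 0.0321 0.0848] [-3.2  1.   8.2]
side pad 139 slope 0.0 z at132 0.0597 med 0.0601
side arm 108 slope -0.003 ends [0.0602 0.0601]
top arm 65 slope -0.012 ends [0.0581 0.0576]
8.3 [0.6295 0.0321 0.0848] [-3.2  0.6  7.2]
8.3 [0.6295 0.0321 0.0848] [-3.2  0.6  7.2]
side pad 143 slope -0.009 z at132 0.0598 med 0.0602
side arm 105 slope 0.001 ends [0.0602 0.0602]
top arm 65 slope 0.03 ends [0.0576 0.0589]
8.4 [0.6295 0.0321 0.0848] [-3.3  1.   8.3]
```

The pad is level, its top is at about 59–60 mm, the force is about 8 N, and the reading is stable.

```bash
python3 -c "
from h import *
print(ctrl.sign_off())"
```

```text
the job is handed in; nothing more can be done
None
```

The leg is swung out into its end stop and let go, and the paddle is held about half-way down. I handed the job in at about 8.4 s on the robot's clock.

- **Leg:** I swung it out by its peg with the fingers loosely around it, then opened and lifted off. The side camera then put it at 1.571 rad, against a 1.57 rad end stop. The top camera gave no second reading because the peg was not measurable in its view then. Later pictures from both cameras still showed the leg out.
- **Paddle:** The closed fingertips hold it down with about 7–8 N, against the 8 N expected at half-way. The side camera shows it level within about 0.01 rad, with its top 59–60 mm above the bench (half-way is 59 mm).
- **Disagreement:** The top camera's slope readings scattered between −0.03 and +0.03 rad around level.
- **Jaws:** They look parted in the pictures, but I did not measure the gap.
- **Jars, dish and cork block:** Nothing touched them. The dish, the cork block and the small jar look unmoved in the late pictures. The large jar shows only partly there, and I did not re-measure any of the four.

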